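# Raise the sash of a weighing enclosure to its pointer

## Task

Open the sloping window of the weighing enclosure to its working height: with your fingertips beneath the lip, push the window up along its slope until the lip is level with the tip of the black pointer on the side rail, then let go and move clear so that it stays there. Only push, never pinch the lip; do not move the pointer, and leave the things standing on the bench where they are.

Things in the scene. Friction and masses are not known exactly. Their poses are not given: they have to be found in the camera images.
- enclosure: fixed weighing enclosure: white plinth 86 mm high, 430 mm wide (y), x -192 to +133 mm; clear walls, 400 mm high. Origin on the bench, midway across; x runs front to back (yaw 0: away from the robot), y left, z up. The window plane leans back 40 degrees from vertical, its foot at x -170, z 90 mm. Two aluminium rails 34 mm wide at y +-172 mm stand 8 mm proud of it.
- sash (a joint): how far the window has slid up along its slope, in m: 0 shut, 0.19 fully open. The window is a clear pane 300 mm wide and 200 mm long in an aluminium frame. A hidden counterweight balances it: it stays where it is left; sliding it up takes about 1.5 to 5 N plus 12 N per m/s.
- lip_front (a point): middle of the front face of the window's lip, moving with the window. The lip is a dark steel bar 220 mm long (along y), 14 mm thick, standing 34 mm out square from the window face; it is fixed 50 mm above the window's lower edge, so that there is clear window face beneath it. Axes: z up along the slope (the way the window slides), y to the enclosure's left, x square into the window. The lip's underside is 7 mm below this point along z, the window face 34 mm from it along x.
- pointer_tip (a point): tip of the black pointer that is clamped on the left (+y) side rail and points to the right, at the lip's left end, with a 21 mm gap to it. Same axes as lip_front; the window is at its working height when lip_front and pointer_tip have the same position along the slope (z).
- beaker: glass beaker, 66 mm wide, 85 mm high, loose; leave it. Origin: centre of its underside.
- amber_bottle: amber bottle, 56 mm wide, 100 mm high, loose; leave it. Origin: centre of its underside.
- dish: low white dish, 80 mm wide, 16 mm high, on the bench in front of the window, loose; leave it. Origin: centre of its underside.
- jar: white jar, 68 mm wide, 75 mm high, loose; leave it. Origin: centre of its underside.
- spatula: spatula 170 mm long lying on the bench, loose; leave it. Origin: at its underside.
- vial_tray: grey divided tray, 100 x 140 x 40 mm, loose; leave it. Origin: centre of its underside.
- solvent_bottle: clear bottle, 70 mm wide, 160 mm high, loose; leave it. Origin: centre of its underside.

How it is judged:
By the outcome, as a careful person would: the job done as asked, in the order asked, and still so for the second after the job is handed in, with the robot touching nothing.
It also fails if it takes over 40 s, if anything falls off the work surface, if the arm or the gripper's body presses on something with over 40 N, if the wrist force passes 120 N, or if a joint passes its speed limit or range.

## Robot

A 6-joint arm with a two-finger parallel gripper is mounted at the origin on the work surface. World frame = base frame: x ahead of the robot, y to its left, z up, the work surface at z = 0. Lengths are in mm, angles in rad, forces in N, time in s.
With the tool pointing down it reaches from about 350 to 975 mm from the base axis. Payload 7.1 kg.
Tool frame: the origin (TCP) lies between the finger pads; the fingertips stand 17 mm ahead of it and the grasp point (between the pads) lies 2 mm behind it (tip_reach is the y of the fingertips in the tool frame, in mm); y points along the fingers, x is the direction in which the jaws open and shut, and the axes are right-handed (so a half turn about y gives the same grasp; the last joint's range is limited). The gripper opens to 88 mm and grips with 3 to 60 N. Pads are 20 mm wide; open, the fingers measure 115 mm over their backs; the gripper's body (75 mm by 178 mm) begins 61 mm behind the grasp point.
Start: joints at [1.263, 0.423, 1.63, -0, 1.089, -0.019], TCP at [177.97, 599.109, 239.675] pointing down, gripper open.
Joint ranges: [-3, 3], [-0.9, 2.11], [0.09, 2.58], [-1.31, 4.45], [0.11, 2.69], [-2.54, 2.54]. Speed limits (rad/s): [2.39, 2.39, 3.01, 3.14, 3.14, 3.14].

## Interface

Orientations are given as a rotation vector (axis times angle).
In Python, from workcell import get_obs, get_image, camera_model, close_job, silhouettes, tip_of, tip_reach gives the robot as it stands. The module is installed in compiled form; this text tells all that it offers.
- The arm moves only by the tool arm_command, never from a script. Its argument "targets" is a list of rows, each a list of 4 numbers: the shift along the tool's x, y, z in mm, then the turn about the tool's y in rad. A call has 1 to 20 rows; each row shifts and turns the commanded pose from where the row before left it, along the tool's axes as they then stand; what a row does not reach is not made up. A row lasts 1/12 s, in which the tool goes at most 41.7 mm and 7.16 degrees, less where a joint would pass 70% of its speed; a pose out of reach is approached as far as the arm can. A call is refused whole if a number of a shift passes 41.7 or a number of a turn 0.125, either way. A call with a gripper value outside its range is refused whole. "gripper" is the opening in per cent of the stroke, from 0 (shut) to 100 (fully open), set as the call begins (left out, the last holds). The fingers move at their own pace and stop on an object; the grip force is fixed at half the most. Time passes only in rows, so rows that do not move let the fingers close. It gives the time, the measured TCP pose, the force and the opening at its end, in the units of the state.
- get_obs(): the state, without advancing time (a new reading comes with each control period).
- get_image(name): name is "scene" or "top"; returns the picture (400x640x3 uint8, blue, green, red); there is no depth.
- camera_model(name): a dict with "mtx" (3x3 intrinsics, pixels), "position" and "orientation" of the camera in the world. Camera axes: x right, y up, looking along -z (the intrinsics and any distortion apply to the point x, -y, -z); pixel columns grow to the right and rows downward; lengths in mm; the calibration is good to about 2 mm. A picture is of the moment at which its call begins. camera_model takes no time and is no camera call.
- close_job(): hands the job in, once; it reports no verdict.
Trained networks look in the newest picture that a camera, given by its name, has taken for a name from the list of things; names that differ only in an ending like _2 or _b are one class to them, and where a whole thing is asked for, a point or a joint stands for the part that bears it (a point fixed in the world has none). Each returns a list of dicts, best first, with "conf" (0 to 1); they miss things now and then, are a little off and sometimes report something else, mostly with a low value. They report only what shows in the picture. A call takes as long as a camera call.
- silhouettes(camera, thing): "pixels" (400x640 bool, what is visible of it) and "at" ([column, row] in pixels, amid what is visible of it).
- tip_of(camera, thing): "at" ([column, row] in pixels: a listed point, or the origin of a listed thing).
The state is a dict: "t": time; "qpos": joint angles; "qvel": joint speeds; "joint_torque": joint torques, N m; "ee_pos": TCP position; "orientation": TCP orientation; "ft_force": force on the tool from outside, world axes, zero at the start; "moment": the same for the moment, N m; "width": finger opening in mm.
Only numpy, scipy, OpenCV 4.12 (cv2) and the standard library are available. Lean on these libraries where they do the work, as an engineer would, in place of code of your own. Each camera call takes 0.05 s, during which the arm holds its last target. There are 200 camera calls.

## Working session

There is one attempt and no reset: what is moved stays moved. The work goes in short steps, Python scripts to look and compute and a tool call to move; the robot and the scene stay as the last step left them, time stands still between calls to the robot, and variables do not carry over. Pictures are saved under pics/ and viewed, about 8 in all and at most 12, crops included, and the job is handed in when it is done.

Besides the shell and the picture viewer there is one more tool, called by a JSON object that holds its "api" and its "payload", one argument or row to a line. arm_command: Moves the arm, as the interface text tells. Its arguments: {"type":"object","properties":{"targets":{"type":"array","items":{"type":"array","items":{"type":"number"}}},"gripper":{"type":"number"}},"required":["targets"]}

```bash
mkdir -p pics; cat > h.py <<'E'
import numpy as np, cv2
from workcell import *
from scipy.spatial.transform import Rotation as R
def cam(n):
    m=camera_model(n); o=np.array(m['orientation'],float)
    Rm=R.from_rotvec(o).as_matrix() if o.size==3 else (o if o.shape==(3,3) else None)
    return np.array(m['mtx'],float).reshape(3,3),np.array(m['position'],float),Rm
def ray(n,px):
    K,p,Rm=cam(n); d=np.linalg.solve(K,[px[0],px[1],1.]); d=Rm@(d*[1,-1,-1]); return p,d/np.linalg.norm(d)
def proj(n,P):
    K,p,Rm=cam(n); c=Rm.T@(np.array(P,float)-p)*[1,-1,-1]; q=K@c; return q[:2]/q[2]
def tri(a,pa,b,pb):
    p,d=ray(a,pa);q,e=ray(b,pb)
    s=np.linalg.lstsq(np.c_[d,-e],q-p,rcond=None)[0]
    A=p+s[0]*d;B=q+s[1]*e; return (A+B)/2,np.linalg.norm(A-B)
E
python3 - <<'E'
from h import *
for n in('scene','top'):
    print(n,camera_model(n)); cv2.imwrite(f'pics/{n}0.png',get_image(n))
    for t in('enclosure','lip_front','pointer_tip','dish'):
        print(t,[(np.round(r['at'],1),round(r['conf'],2)) for r in tip_of(n,t)][:3])
o=get_obs();print(o,R.from_rotvec(o['orientation']).as_matrix().round(3))
E
```

```text
scene {'mtx': array([[377.19034884,   0.        , 321.04610534],
       [  0.        , 377.19034884, 203.99392421],
       [  0.        ,   0.        ,   1.        ]]), 'position': array([ 838.72397872, -660.48066048, 1007.38402502]), 'orientation': array([0.69909909, 0.15206121, 0.38404179])}
enclosure []
lip_front [(array([309.6, 210.6]), 0.69)]
pointer_tip [(array([364.7, 180.6]), 0.4)]
dish [(array([300.8, 224.4]), 0.63)]
top {'mtx': array([[371.78863465,   0.        , 323.42483083],
       [  0.        , 371.78863465, 204.06173563],
       [  0.        ,   0.        ,   1.        ]]), 'position': array([4.60884095e+02, 3.16073736e-01, 1.23272363e+03]), 'orientation': array([ 0.07970009, -0.05344134, -1.55170433])}
enclosure []
lip_front [(array([346.3, 207. ]), 0.83), (array([449.7, 272. ]), 0.45)]
pointer_tip [(array([310.4, 163.8]), 0.58)]
dish [(array([326.9, 234.9]), 0.58)]
{'t': 0.5, 'qpos': array([ 1.26303570e+00,  4.23147156e-01,  1.62993655e+00,  1.97825890e-05,
        1.08858853e+00, -1.89880169e-02]), 'qvel': array([-0.0008045 , -0.00054546, -0.00112885, -0.00078465,  0.00190535,
       -0.00018624]), 'joint_torque': array([ 7.91924558e-04, -5.44143999e+01, -2.73813450e+01,  6.44217362e-02,
        1.76802155e-02, -4.01386683e-05]), 'ee_pos': array([177.9368165 , 599.09652911, 239.63120825]), 'orientation': array([-1.33211457, -0.99382271,  0.99394717]), 'ft_force': array([-0.73271139,  0.16267691, -0.33870012]), 'moment': array([-0.01520263,  0.0421345 , -0.03276712]), 'width': 87.72667308615304} [[ 0.285 -0.    -0.959]
 [ 0.959 -0.     0.285]
 [-0.    -1.     0.   ]]
```

```bash
python3 - <<'E'
from h import *
L=tri('scene',(309.6,210.6),'top',(346.3,207));P=tri('scene',(364.7,180.6),'top',(310.4,163.8));D=tri('scene',(300.8,224.4),'top',(326.9,234.9))
print(L,P,D)
for n in('scene','top'):
    i=cv2.imread(f'pics/{n}0.png'); cv2.imwrite(f'pics/{n}0b.png',cv2.resize(i[100:340,160:480],(800,600),interpolation=cv2.INTER_CUBIC))
E
```

```text
(array([538.48736067, -48.11716915, 188.75554747]), np.float64(9.149257945476892)) (array([653.58464135,  55.44069528, 255.85220939]), np.float64(5.719448640450062)) (array([466.17076725,   9.88731851,  17.96463503]), np.float64(5.86174557586809))
```

View pics/scene0.png

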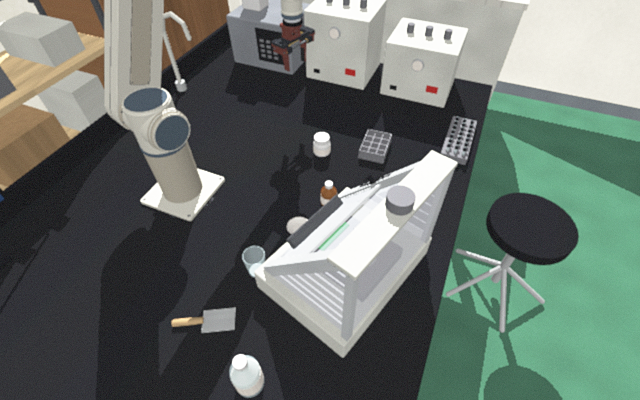

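View pics/top0.png

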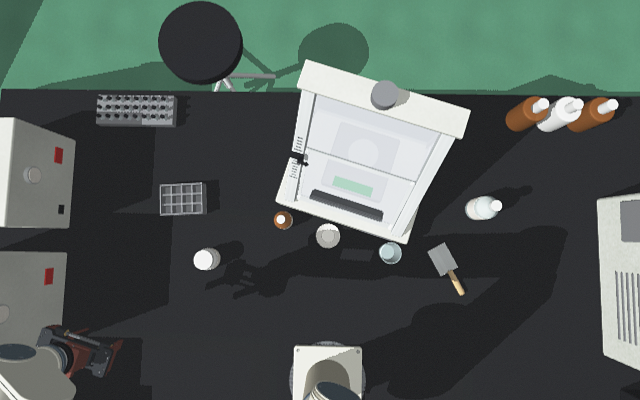

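The scene picture shows the enclosure mid-bench, with the lip around (316,222) and the dish, beaker and bottle in front of it. In the top picture the lip runs from (311,195) to (383,215) and the pointer is near (302,158). The enclosure's yaw is about -15°. I'll zoom in for accurate edges.

```bash
python3 - <<'E'
from h import *
a=cv2.imread('pics/top0.png')[50:250,265:475]; b=cv2.imread('pics/scene0.png')[140:355,240:470]
cv2.imwrite('pics/topz.png',cv2.resize(a[:150],(0,0),fx=3.8,fy=3.8,interpolation=cv2.INTER_CUBIC) if 0 else cv2.resize(a,(630,600),interpolation=cv2.INTER_CUBIC))
cv2.imwrite('pics/scz.png',cv2.resize(b,(0,0),fx=2.75,fy=2.75,interpolation=cv2.INTER_CUBIC))
for n in('top','scene'):
    for s in silhouettes(n,'lip_front')[:1]+silhouettes(n,'enclosure')[:1]:
        m=s['pixels'].astype('uint8');r=cv2.minAreaRect(cv2.findNonZero(m));print(n,s['conf'],s['at'],m.sum(),cv2.boxPoints(r).round(1).tolist())
E
```

```text
top 0.62 [350.8, 187.9] 5783 [[289.1000061035156, 196.6999969482422], [306.20001220703125, 145.39999389648438], [415.1000061035156, 181.6999969482422], [398.0, 233.0]]
top 0.77 [363.0, 147.7] 22378 [[257.79998779296875, 196.3000030517578], [307.5, 52.79999923706055], [472.1000061035156, 109.80000305175781], [422.29998779296875, 253.3000030517578]]
scene 0.6 [325.4, 218.9] 2352 [[273.79998779296875, 250.6999969482422], [361.29998779296875, 164.89999389648438], [381.1000061035156, 185.10000610351562], [293.6000061035156, 270.8999938964844]]
scene 0.55 [326.6, 225.0] 2442 [[273.5, 250.0], [364.6000061035156, 166.1999969482422], [383.79998779296875, 187.0], [292.70001220703125, 270.79998779296875]]
```

View pics/topz.png

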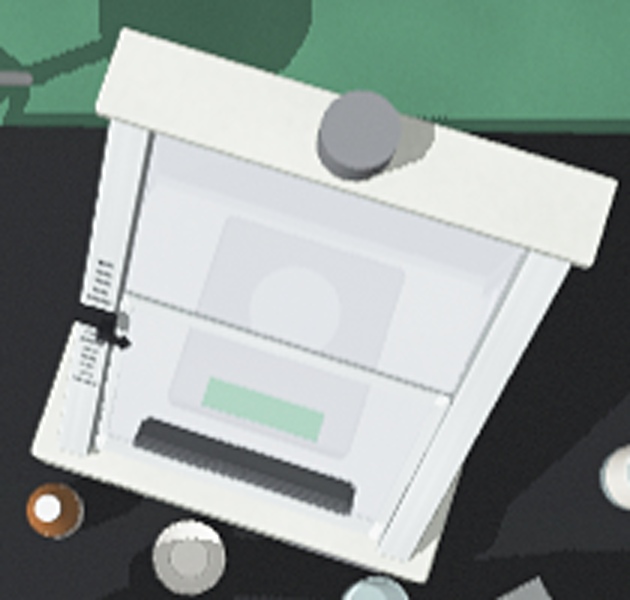

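View pics/scz.png

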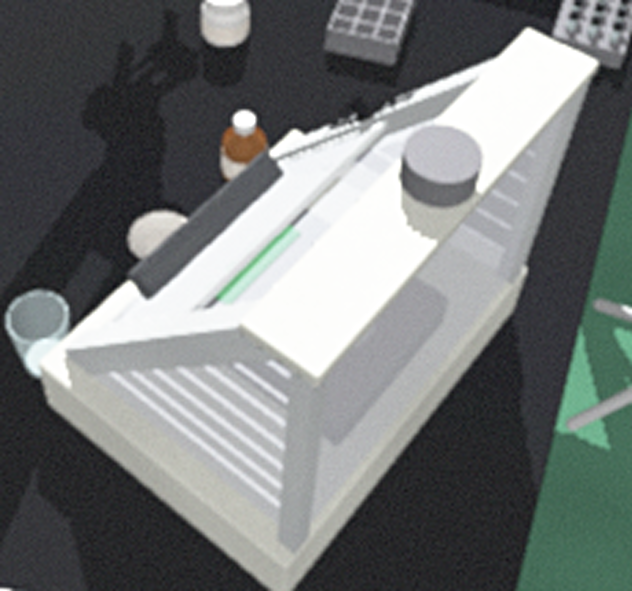

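Top crop: lip corners are at about (148,418), (355,487), (352,513) and (135,448) in zoom pixels. The pointer tip is at (130,342), which is (308.3,164) in the full picture. Scene crop: the lip quad is (133,263), (262,152), (284,170), (150,297), and the plinth's front-right top corner is (45,372). Next I fit the enclosure pose, the sash and the pointer.

```bash
cat > fit.py <<'E'
from h import *
from scipy.optimize import least_squares
c40,s40=np.cos(np.radians(40)),np.sin(np.radians(40))
U=np.array([s40,0,c40]);N=np.array([-c40,0,s40]);F=np.array([-170,0,90.])
def W(p,q): return R.from_euler('z',p[2]).apply(q)+[p[0],p[1],0]
def S(s,y,n): return F+U*s+N*n+[0,y,0]     # slope, lateral, outward
T=lambda u,v:('top',(265+u/3,50+v/3)); C=lambda u,v:('scene',(240+u/2.75,140+v/2.75))
# plinth points & lip points
fixed=[(T(33,455),(-192,215,86)),(T(425,580),(-192,-215,86)),(C(45,372),(-192,-215,86)),(C(47,403),(-192,-215,0)),(C(290,592),(133,-215,0)),(C(525,272),(133,215,86))]
lip=[(T(148,418),(7,110,0)),(T(355,487),(7,-110,0)),(T(352,513),(-7,-110,34)),(T(135,448),(-7,110,34)),(C(133,263),(7,-110,34)),(C(262,152),(7,110,34)),(C(284,170),(7,110,0)),(C(150,297),(-7,-110,0))]
ptr=[T(130,342),('top',(310.4,163.8)),('scene',(364.7,180.6))]
def res(p):
    r=[]
    for (n,px),q in fixed: r.append(proj(n,W(p,np.array(q,float)))-px)
    for (n,px),(a,y,o) in lip: r.append(proj(n,W(p,S(p[3]+a,y,o)))-px)
    for i,(n,px) in enumerate(ptr): r.append((proj(n,W(p,S(p[4],131,p[5])))-px)*(1 if n=='top' else .5))
    return np.array(r)
if __name__=='__main__':
    f=least_squares(lambda p:res(p).ravel(),[650,-20,-.27,60,140,20],loss='soft_l1')
    p=f.x;print(p.round(3));print(res(p).round(1).tolist())
    np.save('p.npy',p)
    for h in(8,16,24,34):
        g=least_squares(lambda s:proj('top',W(p,S(s[0],131,h)))-np.array(ptr[0][1]),[140]);print(h,g.x,g.fun,proj('scene',W(p,S(g.x[0],131,h))))
    print('lip',W(p,S(p[3],0,34)))
    for t in('beaker','amber_bottle','dish','jar'):
        r=tip_of('top',t)
        if r:
            o,d=ray('top',r[0]['at']);print(t,(o-d*o[2]/d[2]).round(0),r[0]['conf'])
    i=get_image('top')
E
python3 fit.py
```

```text
Traceback (most recent call last):
  File "fit.py", line 19, in <module>
    f=least_squares(lambda p:res(p).ravel(),[650,-20,-.27,60,140,20],loss='soft_l1')
  File "fit.py", line 19, in <lambda>
    f=least_squares(lambda p:res(p).ravel(),[650,-20,-.27,60,140,20],loss='soft_l1')
                             ~~~^^^
  File "fit.py", line 15, in res
    for (n,px),(a,y,o) in lip: r.append(proj(n,W(p,S(p[3]+a,y,o)))-px)
                                        ~~~~^^^^^^^^^^^^^^^^^^^^^^
  File "h.py", line 11, in proj
    K,p,Rm=cam(n); c=Rm.T@(np.array(P,float)-p)*[1,-1,-1]; q=K@c; return q[:2]/q[2]
           ~~~^^^
  File "h.py", line 5, in cam
    m=camera_model(n); o=np.array(m['orientation'],float)
ValueError: time passes only in moves, steps and waits
```

```bash
sed -i 's/^def cam(n)/import functools\n@functools.cache\ndef cam(n)/' h.py; python3 fit.py
```

```text
[ 6.87282e+02 -8.74170e+01 -2.81000e-01  6.48220e+01  1.84586e+02
  3.00640e+01]
[[-1.5, 0.3], [1.5, -0.3], [-3.5, -2.5], [0.0, 1.1], [-0.5, 3.3], [1.2, -4.1], [-1.9, -0.8], [0.9, -1.9], [-0.9, 0.7], [-1.3, 0.1], [-1.1, 4.1], [1.5, -2.1], [0.1, 0.2], [-1.8, 1.7], [0.4, -0.3], [-1.7, -0.1], [-0.6, 0.2]]
8 [165.04055033] [1.41028545 0.28246198] [363.91682791 188.90770995]
16 [171.70394344] [1.01143126 0.20150723] [363.660215   186.13175468]
24 [178.36433801] [0.60418993 0.11972096] [363.39958424 183.31937086]
34 [186.68547199] [0.08293981 0.01632024] [363.06799632 179.75159855]
lip [538.93857436 -44.67312417 161.51127758]
beaker [ 409. -189.    0.] 0.79
amber_bottle [505. 156.   0.] 0.54
dish [464.   9.   0.] 0.58
jar [384. 384.   0.] 0.82
```

```bash
cat > ov.py <<'E'
from fit import *
def draw(n,p,fn,x0,y0,w,h,k,img=None):
    i=cv2.resize((img if img is not None else get_image(n))[y0:y0+h,x0:x0+w],None,fx=k,fy=k,interpolation=cv2.INTER_CUBIC)
    px=lambda q:tuple(int(round(v)) for v in (proj(n,W(p,np.array(q,float)))-[x0,y0])*k)
    def box(f,col):
        c={(a,b,d):px(f(a,b,d)) for a in(0,1) for b in(0,1) for d in(0,1)}
        for s in c:
            for j in range(3):
                t=list(s);t[j]=1
                if s[j]==0: cv2.line(i,c[s],c[tuple(t)],col,1,cv2.LINE_AA)
    box(lambda a,b,d:(-192+325*a,-215+430*b,86*d),(255,0,0))
    box(lambda a,b,d:S(p[3]-7+14*a,-110+220*b,34*d),(0,0,255))
    for e in(-1,1): box(lambda a,b,d:S(0+390*a,e*172-17+34*b,8*d),(0,200,0))
    for hh in(8,34):cv2.circle(i,px(S(p[4],131,hh)),3,(255,0,255),1)
    cv2.imwrite(fn,i)
E
python3 - <<'E'
from ov import *
p=np.load('p.npy')
draw('top',p,'pics/ovt.png',265,50,210,200,3)
draw('scene',p,'pics/ovs.png',240,140,230,215,2.75)
E
```

```text
(no output)
```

View pics/ovt.png

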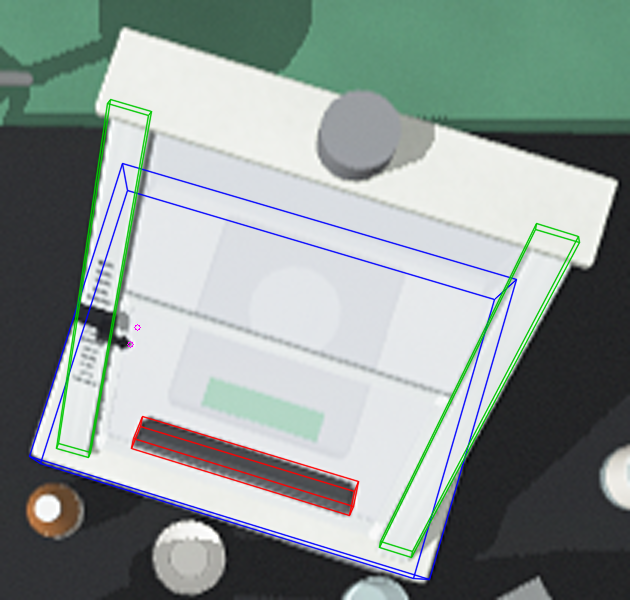

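View pics/ovs.png

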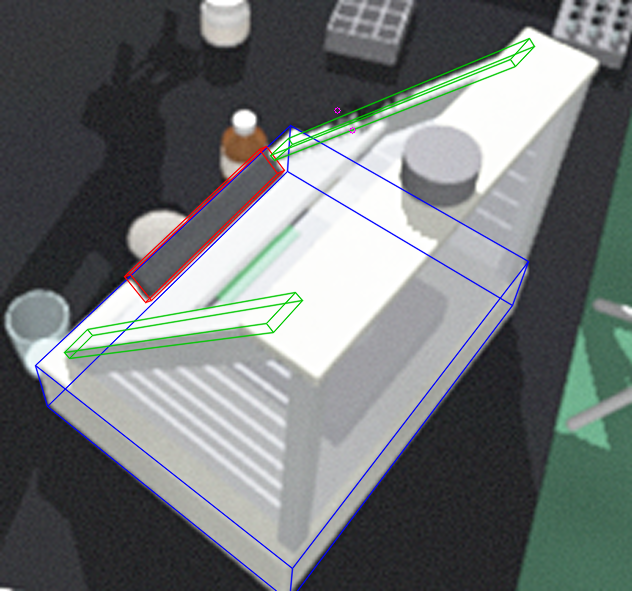

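The overlay agrees with the top picture. In the scene picture the plinth's near corner is about 3 px off and the lip is good. The tool always points down, so the fingers' front sides will bear on the lip's lower front edge, with the tips below it. The jaw axis is already along the lip (73.5° against 73.9°).

```bash
cat > st.py <<'E'
from fit import *
def rel(goal_local,p=None):
    p=np.load('p.npy') if p is None else p
    o=get_obs(); M=R.from_rotvec(o['orientation']).as_matrix()
    loc=R.from_euler('z',-p[2]).apply(o['ee_pos']-np.array([p[0],p[1],0]))
    sh=M.T@(W(p,np.array(goal_local,float))-o['ee_pos'])
    print('t',round(o['t'],2),'local tcp',loc.round(1),'tool shift to goal',sh.round(1),'F',o['ft_force'].round(1),'w',round(o['width'],1))
E
python3 - <<'E'
from st import *
p=np.load('p.npy');print(S(p[3]-7,0,34)); rel((-200,0,200))
E
```

```text
[-158.87827447    0.          156.14896648]
t 1.05 local tcp [-679.5  518.7  239.7] tool shift to goal [-514.7   39.7 -483.8] F [-0.1 -0.1  0.7] w 87.7
```

{"api": "arm_command", "payload": {
  "targets": [
    [-10,0,-9,0],
    [-20,0,-19,0],
    [-27,0,-25,0],
    [-27,0,-25,0],
    [-27,0,-25,0],
    [-27,0,-25,0],
    [-27,0,-25,0],
    [-27,0,-25,0],
    [-27,0,-25,0],
    [-27,0,-25,0],
    [-27,0,-25,0],
    [-27,0,-25,0],
    [-27,0,-25,0],
    [-27,0,-25,0],
    [-27,0,-25,0],
    [-27,0,-25,0],
    [-27,0,-25,0],
    [-27,0,-25,0],
    [-27,0,-25,0],
    [-20,0,-19,0]
  ]
}}

```text
t: 2.72
ee_pos: [485.6, -26.3, 239.9]
orientation: [-1.333, -0.993, 0.993]
ft_force: [0.4, 0.3, 0.4]
width: 87.9
```

```bash
python3 -c "
from st import *
rel((-195,0,155))"
```

```text
t 2.72 local tcp [-210.7    2.9  239.9] tool shift to goal [ -2.7  84.9 -15.6] F [0.4 0.3 0.4] w 87.9
```

Descend in front of the lip, then look.

{"api": "arm_command", "payload": {
  "targets": [
    [-1,10,0,0],
    [-1,25,0,0],
    [-1,25,0,0],
    [0,20,0,0],
    [0,5,0,0],
    [0,0,0,0]
  ]
}}

```text
t: 3.22
ee_pos: [482.7, -25.9, 153.3]
orientation: [-1.329, -0.991, 0.996]
ft_force: [-1.1, -0.4, 1.4]
width: 88.0
```

```bash
python3 - <<'E'
from ov import *
import st
st.rel((-169,0,155))
p=np.load('p.npy')
a=get_image('scene');b=get_image('top')
z=lambda i,x,y:cv2.resize(i[y:y+120,x:x+130],(400,369),interpolation=cv2.INTER_CUBIC)
cv2.imwrite('pics/c1.png',np.hstack([z(b,275,130),z(a,260,150)]))
E
```

```text
t 3.22 local tcp [-213.6    2.5  153.3] tool shift to goal [ -2.1  -1.8 -44.6] F [-1.1 -0.4  1.4] w 88.0
```

View pics/c1.png

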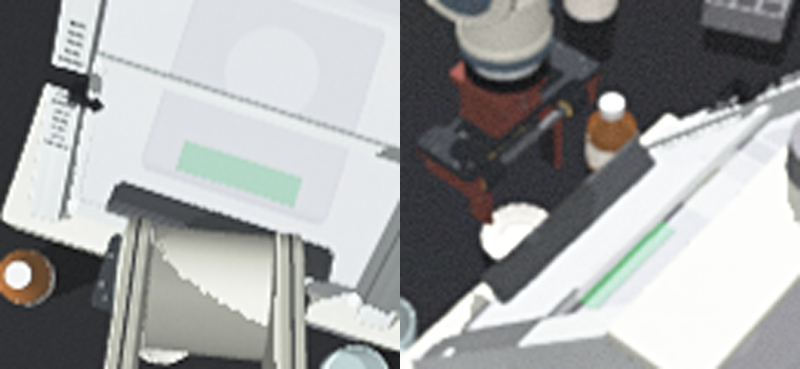

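Crops: both fingers are open in front of the lip with the jaw axis along it, clear of the dish and bottle. Left crop: pointer tip at (101,104), i.e. (307.8,163.8). Now advance to contact.

{"api": "arm_command", "payload": {
  "targets": [
    [-1,0,-8,0],
    [-1,0,-10,0],
    [0,0,-8,0],
    [0,0,-4,0],
    [0,0,0,0]
  ]
}}

```text
t: 3.73
ee_pos: [514.5, -37.0, 155.2]
orientation: [-1.334, -0.995, 0.993]
ft_force: [-0.1, 0.0, 0.0]
width: 87.6
```

{"api": "arm_command", "payload": {
  "targets": [
    [0,0,-3,0],
    [0,0,-3,0],
    [0,0,-2,0],
    [0,0,0,0]
  ]
}}

```text
t: 4.07
ee_pos: [520.8, -38.9, 154.7]
orientation: [-1.332, -0.994, 0.994]
ft_force: [0.0, -0.3, -0.3]
width: 88.0
```

{"api": "arm_command", "payload": {
  "targets": [
    [0,0,-2,0],
    [0,0,-2,0],
    [0,0,-1,0],
    [0,0,0,0]
  ]
}}

```text
t: 4.4
ee_pos: [523.8, -39.9, 154.3]
orientation: [-1.329, -0.991, 0.995]
ft_force: [-5.4, 2.4, 4.1]
width: 87.9
```

```bash
python3 -c "
from st import *
rel((-169,0,155))"
```

```text
t 4.4 local tcp [-170.3    0.4  154.3] tool shift to goal [-0.4 -0.7 -1.3] F [-5.4  2.4  4.1] w 87.9
```

Contact came at the predicted place. Push along the slope for about 80 mm, then look.

{"api": "arm_command", "payload": {
  "targets": [
    [0,-2,-1.7,0],
    [0,-3.8,-3.2,0],
    [0,-5,-4.2,0],
    [0,-5,-4.2,0],
    [0,-5,-4.2,0],
    [0,-5,-4.2,0],
    [0,-5,-4.2,0],
    [0,-5,-4.2,0],
    [0,-5,-4.2,0],
    [0,-5,-4.2,0],
    [0,-5,-4.2,0],
    [0,-5,-4.2,0],
    [0,-3.8,-3.2,0],
    [0,-2,-1.7,0],
    [0,0,0,0]
  ]
}}

```text
t: 5.65
ee_pos: [573.0, -54.9, 215.7]
orientation: [-1.329, -0.99, 0.996]
ft_force: [-5.8, 0.9, 2.8]
width: 87.9
```

```bash
python3 - <<'E'
from ov import *
import st
st.rel((-169,0,155))
a=get_image('scene');b=get_image('top')
z=lambda i,x,y,w:cv2.resize(i[y:y+w,x:x+w],(400,400),interpolation=cv2.INTER_CUBIC)
cv2.imwrite('pics/c2.png',np.hstack([z(b,280,130,80),z(a,310,140,80)]))
for n in('top','scene'):
  for t in('pointer_tip','lip_front'): print(n,t,[(r['at'],r['conf']) for r in tip_of(n,t)][:2])
E
```

```text
t 5.65 local tcp [-118.8   -0.4  215.7] tool shift to goal [-0.  61.  49.9] F [-5.8  0.9  2.8] w 87.9
top pointer_tip [([386.5, 251.7], 0.64), ([306.7, 168.1], 0.44)]
top lip_front []
scene pointer_tip [([361.5, 183.5], 0.46)]
scene lip_front [([327.6, 208.4], 0.69)]
```

View pics/c2.png

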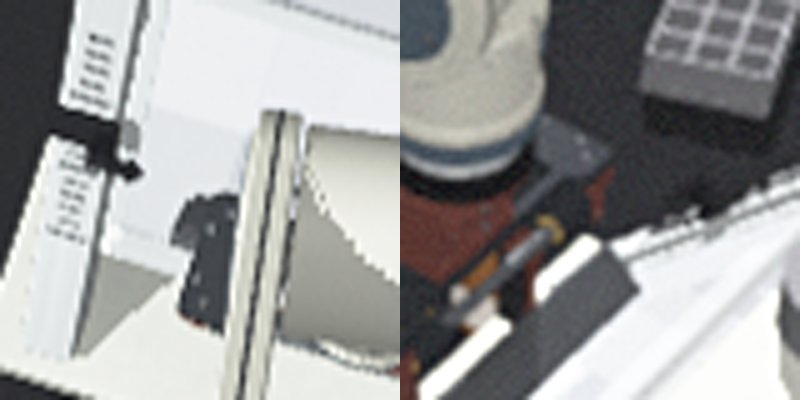

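The left crop shows the pointer tip at (309,164.4) full-frame, standing out well above its clamp, so its n is probably about that of the lip front. The right crop shows the lip's left end at (349.6,187.4) and (358,197.6), short of the pointer at roughly (367,182). Push about 28 mm more, then compare.

{"api": "arm_command", "payload": {
  "targets": [
    [0,-2,-1.7,0],
    [0,-4,-3.4,0],
    [0,-4,-3.4,0],
    [0,-4,-3.4,0],
    [0,-4,-3.4,0],
    [0,-2.5,-2.1,0],
    [0,-1,-0.8,0],
    [0,0,0,0]
  ]
}}

```text
t: 6.62
ee_pos: [590.1, -60.1, 237.0]
orientation: [-1.328, -0.989, 0.996]
ft_force: [-7.4, -0.0, 1.6]
width: 87.5
```

```bash
python3 - <<'E'
from ov import *
import st
st.rel((-169,0,155))
p=np.load('p.npy')
for nm,px,y,a,n in (('fl',(349.6,187.4),110,7,34),('wl',(358,197.6),110,7,0)):
    g=least_squares(lambda s:proj('scene',W(p,S(s[0]+a,y,n)))-np.array(px),[140]);print('prev lip',nm,g.x,g.fun)
for px in((364.5,182),(367.6,182.4)):
    print('ptr n=34 scene s',least_squares(lambda s:proj('scene',W(p,S(s[0],131,34)))-np.array(px),[180]).x)
a=get_image('scene');b=get_image('top')
cv2.imwrite('pics/scn2.png',a);cv2.imwrite('pics/top2.png',b)
z=lambda i,x,y,w:cv2.resize(i[y:y+w,x:x+w],(400,400),interpolation=cv2.INTER_CUBIC)
cv2.imwrite('pics/c3.png',np.hstack([z(b,290,140,50),z(a,335,150,50)]))
E
```

```text
t 6.62 local tcp [-101.    -0.7  237. ] tool shift to goal [ 0.2 82.4 67.6] F [-7.4 -0.   1.6] w 87.5
prev lip fl [135.36984089] [0.13492325 0.3243929 ]
prev lip wl [140.36087735] [-0.32279519 -0.87804095]
ptr n=34 scene s [188.59766212]
ptr n=34 scene s [200.24213384]
```

View pics/c3.png

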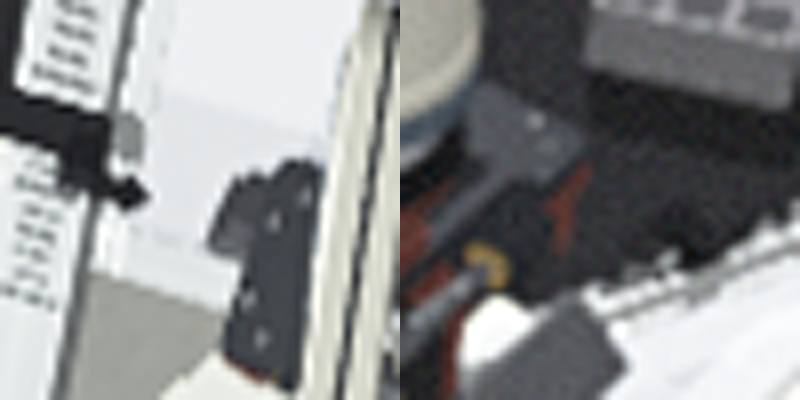

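Left crop: pointer tip at (308.5,164.1), lip left end at (320,162.3) and (316,180.6). Right crop: lip left-end corners at (357.5,186.9) and (363.5,195.6), and the pointer is black on a dark background. I'll average frames, stretch the contrast and overlay candidates.

```bash
python3 - <<'E'
from ov import *
p=np.load('p.npy')
for nm,n,px,a,h in (('t wt','top',(320,162.3),7,0),('t fb','top',(316,180.6),-7,34),('s ft','scene',(357.5,186.9),7,34),('s wt','scene',(363.5,195.6),7,0)):
    g=least_squares(lambda s:proj(n,W(p,S(s[0]+a,110,h)))-np.array(px),[170]);print(nm,g.x,g.fun)
av=lambda n,k:np.mean([get_image(n).astype(float) for _ in range(k)],0)
s=av('scene',14);t=av('top',8);np.save('s.npy',s);np.save('t.npy',t)
def panel(i,n,x,y,w,k,gain,marks):
    c=cv2.resize(np.clip(i[y:y+w,x:x+w]*gain,0,255).astype('uint8'),None,fx=k,fy=k,interpolation=cv2.INTER_CUBIC); d=c.copy()
    for q,col in marks:
        u=((proj(n,W(p,q))-[x,y]+.5)*k).astype(int); cv2.circle(d,tuple(u),3,col,-1)
    return c,d
mk=[(S(186.7,131,34),(0,0,255)),(S(178.4,131,24),(0,255,0)),(S(168,131,12),(255,0,0))]
lp=[(S(172.6+a,110,h),(255,0,255)) for a,h in((7,0),(7,34),(-7,34))]
c,d=panel(s,'scene',350,165,40,10,3,mk+lp); e,f=panel(t,'top',292,148,40,10,1.3,mk+lp)
cv2.imwrite('pics/c4.png',cv2.resize(np.vstack([np.hstack([c,d]),np.hstack([e,f])]),(600,600)))
E
```

```text
t wt [168.25878164] [-1.64869649 -0.36419049]
t fb [143.42192744] [-3.03031884 -0.65809425]
s ft [169.92139077] [-0.85288103 -2.05056352]
s wt [167.16522535] [-0.32991033 -0.89739553]
```

View pics/c4.png

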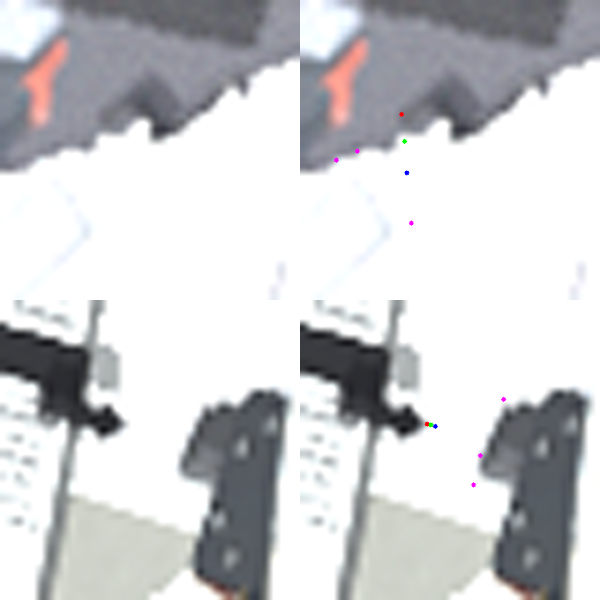

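The stretched crop shows the pointer's dark tip near (105,108) zoom. That matches n≈34, level with the lip front and s≈187, so about 14 mm remain by the model and about 9 by local corner reading. Push 7 mm more, then back off for an unobstructed view of the lip before the last push.

{"api": "arm_command", "payload": {
  "targets": [
    [0,-1.5,-1.3,0],
    [0,-2,-1.7,0],
    [0,-1.5,-1.3,0],
    [0,-0.5,-0.4,0],
    [0,0,0,0]
  ]
}}

```text
t: 8.23
ee_pos: [594.3, -61.4, 242.3]
orientation: [-1.328, -0.989, 0.996]
ft_force: [-8.0, 0.4, 0.9]
width: 87.3
```

{"api": "arm_command", "payload": {
  "targets": [
    [0,0,5,0],
    [0,0,20,0],
    [0,0,30,0],
    [0,0,30,0],
    [0,0,30,0],
    [0,0,30,0],
    [0,0,30,0],
    [0,0,20,0],
    [0,0,5,0],
    [0,0,0,0]
  ]
}}

```text
t: 9.07
ee_pos: [404.6, -4.3, 243.7]
orientation: [-1.333, -0.995, 0.994]
ft_force: [-0.7, 0.9, -0.3]
width: 87.8
```

```bash
python3 - <<'E'
from ov import *
import st
st.rel((-101,0,237))
p=np.load('p.npy')
av=lambda n,k:np.mean([get_image(n).astype(float) for _ in range(k)],0)
s=av('scene',10);t=av('top',10);np.save('s.npy',s);np.save('t.npy',t)
x,y,w,h,k=298,148,92,60,8
c=cv2.resize(np.clip(t[y:y+h,x:x+w],0,255).astype('uint8'),None,fx=k,fy=k,interpolation=cv2.INTER_CUBIC)
cv2.imwrite('pics/c5.png',c)
E
```

```text
t 9.07 local tcp [-294.6    1.6  243.7] tool shift to goal [-1.000e-01  6.900e+00 -1.936e+02] F [-0.7  0.9 -0.3] w 87.8
```

View pics/c5.png

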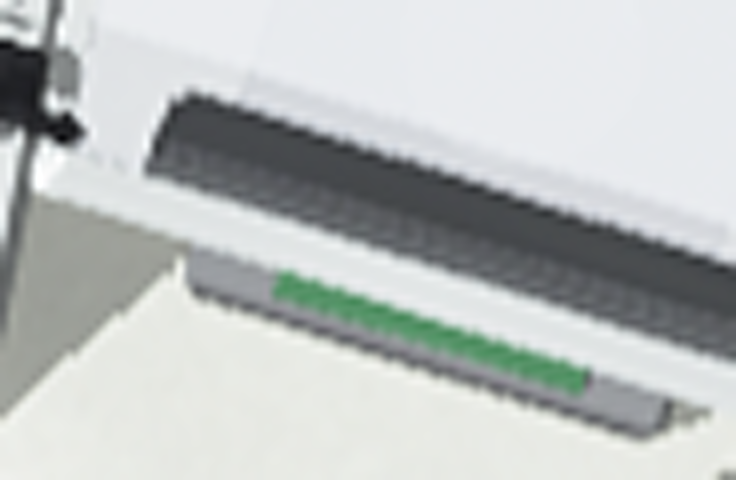

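Clean view: the front-face strip's left end is centred at about (154,157) zoom, and the pointer tip at (83,129). Extending the strip to the tip leaves about 2-3 mm. Measure that to sub-pixel.

```bash
cat > m.py <<'E'
from fit import *
def meas(t,p):
    g=t.mean(2)
    xs=np.arange(322,389);top=[];bot=[];
    for x in xs:
        # threshold crossings dark->light (bottom) and light->dark (top), near predicted lip
        m=np.array([157+ (x-318)*.3]); y0=int(m[0]); col=g[y0-10:y0+28,x]; th=150
        d=np.where(col<th)[0]
        # first run only
        d=d[:np.argmax(np.diff(np.append(d,999))>1)+1]
        a,b=d[0],d[-1]
        top.append(y0-10+a-1+(col[a-1]-th)/(col[a-1]-col[a])); bot.append(y0-10+b+(th-col[b])/(col[b+1]-col[b]))
    def rob(y):
        f=np.polyfit(xs,y,1)
        for _ in range(3):
            r=y-np.polyval(f,xs);k=abs(r)<2*r.std()+.05;f=np.polyfit(xs[k],np.array(y)[k],1)
        return f,r[k].std()
    ft,e1=rob(np.array(top));fb,e2=rob(np.array(bot));print('rms',e1,e2,ft,fb)
    # tip: dark, rows 160-168, cols 302-312
    q=g[158:170,302:313];print(q.round(0).astype(int))
    def s_of(f,a,n):
        def r(s):
            o=[]
            for y in(90,0,-60):
                u=proj('top',W(p,S(s[0]+a,y,n)));o.append(np.polyval(f,u[0])-u[1])
            return np.mean(o)
        return least_squares(r,[180]).x[0]
    print('s from wall-top edge',s_of(ft,7,0),'s from front-bottom',s_of(fb,-7,34))
    for n in(30,34,38): print(n,[(c,least_squares(lambda v:proj('top',W(p,S(v[0],v[1],n)))-np.array(c),[180,131]).x.round(1)) for c in((307.9,163.6),(308.2,164.))])
E
python3 -c "
from m import *
meas(np.load('t.npy'),np.load('p.npy'))"
```

```text
rms 0.1453497512781141 0.10615695038245813 [ 0.32034472 55.91801061] [ 0.32335909 66.89647629]
[[ 32  61 139 134 132 137 221 229 227 227 227]
 [ 33  97 198 129 131 146 232 229 227 227 227]
 [ 39 130 244 193 195 182 231 228 227 228 227]
 [ 38 104 215 211 197 222 231 228 227 228 228]
 [ 38  44 110 106  51 199 235 229 227 227 227]
 [ 41  41  37  37  32  79 212 232 228 227 227]
 [ 50  62  36  40  37  36 123 234 228 227 227]
 [109 183 133  28  45 102 180 232 228 228 227]
 [145 246 218 193 159 174 228 221 226 227 227]
 [197 244 237 253 225 219 223 211 216 226 219]
 [236 245 246 248 225 227 227 221 215 228 210]
 [243 250 247 234 224 223 224 226 226 227 221]]
s from wall-top edge 179.54389977103799 s from front-bottom 181.9151491781966
30 [((307.9, 163.6), array([184.2, 133.2])), ((308.2, 164.0), array([183.1, 132.2]))]
34 [((307.9, 163.6), array([187.6, 132.6])), ((308.2, 164.0), array([186.5, 131.6]))]
38 [((307.9, 163.6), array([191., 132.])), ((308.2, 164.0), array([189.9, 131. ]))]
```

```bash
cat > m2.py <<'E'
from fit import *
def m2(fb,ft,tip=(308.3,164.05)):
    p=np.load('p.npy')
    def line(p,s,a,n,f): return [proj('top',W(p,S(s+a,y,n)))[1]-np.polyval(f,proj('top',W(p,S(s+a,y,n)))[0]) for y in(95,-95)]
    a,b=[proj('top',W(p,S(175,y,34))) for y in(95,-95)];print('model slope',(b-a)[1]/(b-a)[0])
    # refit x,y,yaw: tip at lateral 131 n=34, lines; hold x (range degeneracy) from p
    def r(v):
        q=np.array([p[0],v[0],v[1]])
        return np.r_[line(q,v[2],-7,34,fb),proj('top',W(q,S(v[3],131,34)))-np.array(tip)]
    g=least_squares(r,[p[1],p[2],180,186]);print('y,yaw,lip s,ptr s',g.x.round(3),'left',(g.x[3]-g.x[2]).round(2),g.fun.round(2))
    q=np.array([p[0],g.x[0],g.x[1]]);print('wall edge check px',np.round(line(q,g.x[2],7,0,ft),2))
if __name__=='__main__': m2([0.32335909,66.89647629],[0.32034472,55.91801061])
E
python3 m2.py
```

```text
model slope 0.30245692934539725
y,yaw,lip s,ptr s [-88.34   -0.3   181.332 182.845] left 1.51 [ 0.  0.  0. -0.]
wall edge check px [-0.76 -0.66]
```

By the refined yaw about 1.5 mm remains, if the pointer tip lies in the lip-front plane. I'll use the last view on the scene camera to check that plane.

```bash
python3 - <<'E'
from fit import *
s=np.load('s.npy');p0=np.load('p.npy');q=np.array([p0[0],-88.34,-.3])
x,y,w,k=342,166,40,10
g=(np.clip(s/255,0,1)**.45*255).astype('uint8')[y:y+w,x:x+w]
lo=np.clip((s-10)*4,0,255).astype('uint8')[y:y+w,x:x+w]
a,b=[cv2.resize(i,None,fx=k,fy=k,interpolation=cv2.INTER_CUBIC) for i in(g,lo)]
pr=lambda P:proj('scene',W(q,P))
for nm,P,c in [('ft',S(188.3,110,34),(255,0,255)),('wt',S(188.3,110,0),(255,0,255)),('p30',S(179.4,131,30),(0,255,0)),('p34',S(182.8,131,34),(0,0,255)),('p38',S(186.2,131,38),(255,0,0))]:
    u=((pr(P)-[x,y]+.5)*k);print(nm,u.round(0));cv2.circle(a,tuple(u.astype(int)),3,c,-1)
cv2.imwrite('pics/c6.png',np.hstack([a,b]))
E
```

```text
ft [183. 187.]
wt [254. 285.]
p30 [218. 164.]
p34 [217. 149.]
p38 [216. 135.]
```

View pics/c6.png

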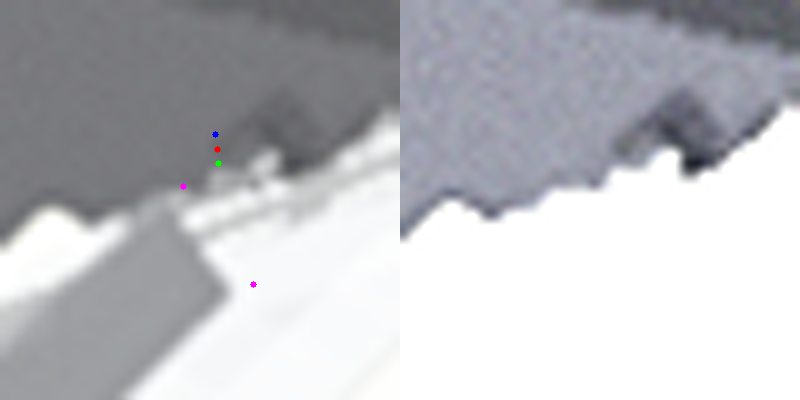

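With the camera's bias taken from the lip corners (about −2.3, +0.9 px), the pointer row fits n≈33±2. That puts its s about 0.5-1.5 mm above the lip. I'll return and push roughly 1 mm more, which is about 0.8 mm of horizontal finger travel past the last contact.

```bash
python3 -c "
from st import *
o=get_obs();M=R.from_rotvec(o['orientation']).as_matrix();print((M.T@(np.array([594.3,-61.4,242.3])-o['ee_pos'])).round(2))"
```

```text
[  -0.6     1.06 -197.48]
```

{"api": "arm_command", "payload": {
  "targets": [
    [0,0,-10,0],
    [0,0,-25,0],
    [0,0,-30,0],
    [0,0,-30,0],
    [0,0,-30,0],
    [0,0,-30,0],
    [0,0,-20,0],
    [0,0,-10,0],
    [0,0,-5,0],
    [0,0,0,0]
  ]
}}

```text
t: 10.9
ee_pos: [587.6, -58.9, 242.8]
orientation: [-1.332, -0.993, 0.994]
ft_force: [-0.2, -0.2, 0.1]
width: 87.9
```

{"api": "arm_command", "payload": {
  "targets": [
    [0,0,-2,0],
    [0,0,-2,0],
    [0,0,-1,0],
    [0,0,0,0]
  ]
}}

```text
t: 11.23
ee_pos: [591.8, -60.0, 243.6]
orientation: [-1.332, -0.994, 0.994]
ft_force: [0.2, -0.4, -0.2]
width: 88.3
```

```bash
python3 -c "
from st import *
o=get_obs();M=R.from_rotvec(o['orientation']).as_matrix();print((M.T@(np.array([594.3,-61.4,242.3])-o['ee_pos'])).round(2),o['ft_force'])"
```

```text
[-0.68  1.28 -2.8 ] [ 0.15200294 -0.35855517 -0.16337708]
```

{"api": "arm_command", "payload": {
  "targets": [
    [0,0,-1,0],
    [0,0,-1,0],
    [0,0,0,0],
    [0,0,0,0]
  ]
}}

```text
t: 11.57
ee_pos: [593.9, -60.6, 243.3]
orientation: [-1.332, -0.994, 0.994]
ft_force: [0.0, 0.8, 1.2]
width: 88.0
```

{"api": "arm_command", "payload": {
  "targets": [
    [0,-0.3,-0.6,0],
    [0,-0.3,-0.6,0],
    [0,0,0,0],
    [0,0,0,0]
  ]
}}

```text
t: 11.9
ee_pos: [594.3, -60.8, 243.4]
orientation: [-1.33, -0.992, 0.995]
ft_force: [-4.1, 1.9, -0.1]
width: 87.8
```

{"api": "arm_command", "payload": {
  "targets": [
    [0,-0.5,-0.5,0],
    [0,-0.5,-0.5,0],
    [0,0,0,0],
    [0,0,0,0]
  ]
}}

```text
t: 12.23
ee_pos: [594.9, -61.0, 244.2]
orientation: [-1.33, -0.992, 0.995]
ft_force: [-6.3, 2.9, -0.9]
width: 87.7
```

```bash
python3 -c "
from st import *
o=get_obs();M=R.from_rotvec(o['orientation']).as_matrix();print((M.T@(np.array([594.3,-61.4,242.3])-o['ee_pos'])).round(2),o['ft_force'])"
```

```text
[-0.57  1.92  0.5 ] [-6.27949614  2.87560034 -0.88740541]
```

Past the last contact by about 0.5 mm horizontally, which is about 0.8 mm of slope. Back off and measure again numerically.

{"api": "arm_command", "payload": {
  "targets": [
    [0,0,5,0],
    [0,0,20,0],
    [0,0,30,0],
    [0,0,30,0],
    [0,0,30,0],
    [0,0,30,0],
    [0,0,30,0],
    [0,0,20,0],
    [0,0,5,0],
    [0,0,0,0]
  ]
}}

```text
t: 13.07
ee_pos: [404.3, -4.3, 245.5]
orientation: [-1.334, -0.996, 0.993]
ft_force: [0.7, -0.6, -0.5]
width: 87.7
```

```bash
sed -i "s/    def s_of/    m2(fb,ft);return\n    def s_of/; s/^from fit import \*/from fit import *\nfrom m2 import m2/" m.py; python3 - <<'E'
from m import *
t=np.mean([get_image('top').astype(float) for _ in range(10)],0);np.save('t2.npy',t)
meas(t,np.load('p.npy'))
for th in('beaker','amber_bottle','dish','jar'):
    r=tip_of('top',th)
    if r: o,d=ray('top',r[0]['at']);print(th,(o-d*o[2]/d[2]).round(0))
E
```

```text
rms 0.14916639827981076 0.11153268602574724 [ 0.32021994 55.68171627] [ 0.32319047 66.67930021]
[[ 33  61 139 134 133 137 222 229 227 227 227]
 [ 34  97 197 129 130 146 232 229 228 227 227]
 [ 39 130 244 193 194 182 231 228 227 228 228]
 [ 37 104 216 211 197 222 231 228 227 228 228]
 [ 38  44 110 106  52 198 235 229 227 227 227]
 [ 42  40  38  36  33  79 211 232 228 227 227]
 [ 49  62  35  38  36  36 122 233 228 227 227]
 [112 204 155  28  49 101 179 231 228 228 227]
 [145 247 227 154 197 184 222 223 226 226 227]
 [195 230 236 239 241 224 216 222 220 215 222]
 [236 229 244 247 224 226 227 228 220 214 222]
 [234 229 242 244 224 225 223 224 226 226 227]]
model slope 0.30245692934539725
y,yaw,lip s,ptr s [-88.332  -0.3   182.264 182.869] left 0.6 [-0.  0. -0. -0.]
wall edge check px [-0.76 -0.66]
beaker [ 416. -191.    0.]
amber_bottle [507. 156.   0.]
dish [461.  11.   0.]
jar [374. 386.   0.]
```

```bash
python3 -c "
from workcell import *
print(close_job())"
```

```text
the job is handed in; nothing more can be done
None
```

I pushed the window up about 118 mm along its slope, from roughly 65 to 182 mm (lip position). The open fingers bore on the lip's lower front edge with their tips below it. I then drew back about 190 mm, and the job was handed in at about 13.6 s.

**Lip and pointer:** the last top-camera measurement put the lip 0.6 mm below the pointer tip along the slope. This assumes the tip stands as far out from the window as the lip's front face.

**Disagreements:**
- The scene camera supported that assumption only roughly: 33 ± 2 mm out against 34 mm, or about ±2 mm along the slope.
- My first whole-enclosure fit had the yaw about 1° off and gave 4–5 mm left to go. I trusted the lip's own edge line in the top picture instead.
- That line fit still leaves 0.7 px unexplained at the lip's wall edge.

**Forces and disturbance:**
- The wrist force stayed below 10 N in every reading, and reads about zero now that the arm is clear.
- The pointer's pixels did not change between the pictures before and after the last push.
- The networks' positions for the beaker, amber bottle, dish and jar moved by 2–10 mm. The jar moved most, though the arm never went near it at bench height, so I take this as detection noise.
- I did not re-check the spatula, tray or solvent bottle. The arm's path kept above or clear of them.

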